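# Set pipes up on nesting vee stands

## Task

Get the pipe stock up on vee stands for tacking. First clear the offcut and flat bars left on the set-up plate into the stock crate; then, for each round pipe in the crate, take two stands off the nested stack (bayonet-locked: twist the top one about an eighth of a turn anticlockwise and lift it off) and stand them upright on the plate with their vees in line. Lay each pipe level in the vees of its two stands, one near each end, and leave the square and flat stock in the crate and the unused stands on the stack or standing on the plate.

Things in the scene. Friction and masses are not known exactly. Their poses are not given: they have to be found in the camera images.
- stand_4: top one of four alike nesting vee stands, plain sheet steel, 0.3 kg: hollow tapered skirt, 76 mm across the open bottom, 62 mm across the deck 50 mm up; on it a vee head 32 (x) by 40 mm (y), 50 to 82 mm up. Origin: centre of underside, z up, vee along x. Grip the head across its upright flat cheeks (40 mm apart, along y) with the fingertips 51 mm or more above the origin, to clear the deck.
- stand_3: stand like stand_4, nested under it at the start. The 90-degree vee in the head is 17 mm deep, its bottom 65 mm above the origin; a 34 mm pipe lying in it has its axis 89 mm above the stand's underside. In the stack each stand sits 35 mm above the one below, their yaws equal within about 3 degrees.
- stand_2: stand like stand_4, nested under stand_3. How they lock: two lugs on the deck edge of the lower stand sit in L-shaped slots in the skirt of the upper, which can then rise only 1.5 mm. The upper comes free turned 35 to 45 degrees anticlockwise (from above) relative to the one below (stop at 45), then lifted straight up 40 mm.
- stand_1: stand like stand_4, the lowest loose one, locked on the stand of stack_base in the same way, origin 43 mm above that of stack_base. Only friction keeps lower stands from turning along with the upper one: lift lightly while turning and do not press down.
- stack_base: round grey foot, 92 mm across, 8 mm thick, fixed to the bench, with a fifth stand of the same shape fixed on it (its underside 8 mm above the origin). The four loose stands are nested on it, stand_1 lowest, stand_4 on top with its origin 148 mm above this one. Origin: centre of the underside; axes as those of the stand on it.
- setup_plate: square steel set-up plate with a grid of tapped holes, 240 x 240 x 12 mm, fixed flat on the bench. Origin: centre of its underside; its top is 12 mm above.
- crate: open grey sheet-steel stock crate, 250 mm (x) by 260 mm (y) outside and 55 mm high, walls and floor 3 mm, fixed on the bench. Origin: centre of its underside. The stock lies on its floor, the long pieces along y.
- pipe_a: dark round steel pipe, 34 mm diameter, 170 mm long, about 0.34 kg; the only long round stock. Origin: on its axis at mid-length; x runs along the pipe. It lies in the crate at the start. Of the two pipes one or both are there (None from the beginning: absent).
- pipe_b: dark round steel pipe, 34 mm diameter, 170 mm long, about 0.34 kg; the only long round stock. Origin: on its axis at mid-length; x runs along the pipe. It lies in the crate at the start. Of the two pipes one or both are there (None from the beginning: absent).
- offcut_a: square tube offcut, 29 x 29 x 85 mm, 0.12 kg. Left over on the set-up plate: it has to go into the crate. Two or all of offcut_a, flat_tab_a and flat_tab_b are there (None from the beginning: absent). Origin: centre of underside, length along y.
- flat_tab_a: flat bar with a hole, 38 x 90 x 10 mm, 0.25 kg. Left over on the set-up plate: it has to go into the crate. Two or all of offcut_a, flat_tab_a and flat_tab_b are there (None from the beginning: absent). Origin: centre of underside, length along y.
- flat_tab_b: flat bar with holes, 32 x 75 x 10 mm, 0.2 kg. Left over on the set-up plate: it has to go into the crate. Two or all of offcut_a, flat_tab_a and flat_tab_b are there (None from the beginning: absent). Origin: centre of underside, length along y.
- offcut_c: square tube offcut 29 x 29 x 120 mm, other stock that stays in the crate; lies across one end of it. Origin: centre of underside, length along y.
- angle_offcut: piece of angle iron, 110 (x) x 38 x 38 mm, other stock that stays in the crate; lies across one end of it. Origin: centre of underside.
- flat_tab_c: flat bar 25 x 110 x 10 mm, other stock that stays in the crate, in one of three lanes 70 mm apart (the pipes are in the other two; things may be laid on top of it). Origin: centre of underside, length along y.

How it is judged:
By the outcome, as a careful person would: the job done as asked, in the order asked, and still so for the second after the job is handed in, with the robot touching nothing.
Of offcut_a, flat_tab_a, flat_tab_b only 2 to 3 are there at a start; the rules pass over those that are not, and their reading is None.
Of pipe_a, pipe_b only 1 to 2 are there at a start; the rules pass over those that are not, and their reading is None.
At some moment in a run one of stand_4, stand_3 may be knocked a few centimetres aside while the robot is not near it.
It also fails if it takes over 210 s, if anything falls off the work surface, if the arm or the gripper's body presses on something with over 40 N, if the wrist force passes 120 N, or if a joint passes its speed limit or range.

## Robot

A 6-joint arm with a two-finger parallel gripper is mounted at the origin on the work surface; the furniture and walls round the work are solid. World frame = base frame: x ahead of the robot, y to its left, z up, the work surface at z = 0. Lengths are in mm, angles in rad, forces in N, time in s.
With the tool pointing down it reaches from about 350 to 775 mm from the base axis. Payload 7.3 kg.
Tool frame: the origin (TCP) lies on the centre line of the jaws, within the pads' length; the fingertips stand finger_overhang ahead of it and the grasp point (between the pads) lies 8 mm behind it (finger_overhang is the distance from the TCP to the fingertips, in mm); z points along the fingers, y is the line along which they close (so a half turn about z gives the same grasp; the last joint's range is limited). The gripper opens to 92 mm and grips with 3 to 60 N. Pads are 19 mm wide; open, the fingers measure 130 mm over their backs; the gripper's body (75 mm by 190 mm) begins 47 mm behind the grasp point.
Start: joints at [1.045, 0.342, 1.524, -0, 1.275, -0.146], TCP at [194.622, 487.613, 237.741] pointing down, gripper open.
Joint ranges: [-2.53, 2.53], [-0.77, 2.02], [0.04, 2.7], [-1, 4.14], [0.28, 2.66], [-3.11, 3.11]. Speed limits (rad/s): [2.57, 2.57, 3.14, 3.14, 3.14, 3.14].

## Interface

Orientations are given as [roll, pitch, yaw] about the fixed x, y, z axes, in that order (R = Rz(yaw) Ry(pitch) Rx(roll)).
In Python, from plant import get_obs, capture, close_job, finger_overhang gives the robot as it stands.
- The arm moves only by the shell command python3 -m inch 'ROWS'. ROWS is JSON, one flat list of numbers, 7 for each row, row after row: the turn, a rotation vector about the tool's x, y, z scaled (see below), then the shift along the tool's x, y, z scaled (see below), then the closure, from -1 (fully open) to 1 (shut). In form: [ax, ay, az, tx, ty, tz, gripper, ax, ay, az, tx, ty, tz, gripper, ...]. A call has 1 to 10 rows; each row shifts and turns the commanded pose from where the row before left it, along the tool's axes as they then stand; what a row does not reach is not made up. The controller multiplies each number of a shift by 0.8 m and each number of a turn by 1.5 rad. A row lasts 1/12 s, in which the tool goes at most 41.7 mm and 7.16 degrees, less where a joint would pass 70% of its speed; a pose out of reach is approached as far as the arm can. A call with a number of a shift or a turn outside -1 to 1 is refused whole. A call with a gripper value outside its range is refused whole. The fingers move at their own pace and stop on an object; the grip force is fixed at half the most. Time passes only in rows, so rows that do not move let the fingers close. It gives the time, the measured TCP pose, the force, the opening and the grip force at its end, in the units of the state.
- get_obs(): the state, without advancing time (a new reading comes with each control period).
- capture(name): name is "side" or "top"; returns a dict with "image" (420x560x3 uint8, red, green, blue), "mtx" (3x3 intrinsics, pixels), "distortion" ([k1, k2, p1, p2, k3] as OpenCV has them; the pictures are not rectified), "pose" (4x4, takes a point from camera to world coordinates). Camera axes: x right, y up, looking along -z (the intrinsics and any distortion apply to the point x, -y, -z); pixel columns grow to the right and rows downward; lengths in mm; the calibration is good to about 2 mm. A picture is of the moment at which its call begins. There is no depth.
- close_job(): hands the job in; it is judged then, once.
The state is a dict: "time": time; "joint_positions": joint angles; "dq": joint speeds; "tau": joint torques, N m; "tool_pos": TCP position; "tcp_rot": TCP orientation; "contact_force": force on the tool from outside, world axes, zero at the start; "moment": the same for the moment, N m; "grip_width": finger opening in mm; "finger_force": force on a finger pad.
Only numpy, scipy, OpenCV 4.12 (cv2) and the standard library are available. Lean on these libraries where they do the work, as an engineer would, in place of code of your own. Each camera call takes 0.05 s, during which the arm holds its last target. There are 200 camera calls.

## Working session

There is one attempt and no reset: what is moved stays moved. The work goes in short steps, Python scripts to look and compute and a shell command to move; the robot and the scene stay as the last step left them, time stands still between calls to the robot, and variables do not carry over. Pictures are saved under pics/ and viewed, at most 14 in all, crops included, and the job is handed in when it is done.

```bash
ls; mkdir -p pics; python3 - <<'E'
from plant import get_obs,capture,finger_overhang
import cv2
o=get_obs();print(o,finger_overhang)
for n in("top","side"):
    c=capture(n);cv2.imwrite(f"pics/{n}0.png",c["image"][:,:,::-1]);print(c["mtx"],c["distortion"],c["pose"])
E
```

```text
pics
{'time': 0.0, 'joint_positions': array([ 1.04502409e+00,  3.42712891e-01,  1.52500495e+00, -8.81004336e-06,
        1.27541564e+00, -1.45994229e-01]), 'dq': array([ 5.90156154e-04, -4.19228982e-04,  2.95403913e-05, -2.05822926e-03,
       -6.92694725e-04, -2.72786412e-04]), 'tau': array([ 1.00502239e-03, -4.31234658e+01, -2.44226503e+01,  7.18686660e-02,
        5.58083807e-02, -1.23327836e-04]), 'tool_pos': array([194.40565964, 487.25881757, 237.05427364]), 'tcp_rot': array([-3.14006699e+00, -2.15818953e-04,  2.76181705e+00]), 'contact_force': array([-0.20501441, -0.65562143, -0.78825113]), 'moment': array([-0.02599017, -0.00854287, -0.01622298]), 'finger_force': 0.0, 'grip_width': 91.86982071446229} 11.0
[[529.78307505   0.         280.98004238]
 [  0.         529.78307505 211.75255488]
 [  0.           0.           1.        ]] [-0.0733296  0.         0.         0.         0.       ] [[ 1.14554944e-02  9.82971511e-01 -1.83400602e-01  2.59813858e+02]
 [-9.99799872e-01  8.25133381e-03 -1.82244538e-02 -1.51554198e+02]
 [-1.64008193e-02  1.83572669e-01  9.82869314e-01  1.39339271e+03]
 [ 0.00000000e+00  0.00000000e+00  0.00000000e+00  1.00000000e+00]]
[[470.08817049   0.         280.454612  ]
 [  0.         470.08817049 202.10244314]
 [  0.           0.           1.        ]] [-0.02210745  0.          0.          0.          0.        ] [[ 9.97500058e-01  2.91241639e-02 -6.43849130e-02  4.53095855e+02]
 [-7.03895212e-02  4.89970418e-01 -8.68892574e-01 -1.08152157e+03]
 [ 6.24093306e-03  8.71252416e-01  4.90795557e-01  6.56900067e+02]
 [ 0.00000000e+00  0.00000000e+00  0.00000000e+00  1.00000000e+00]]
```

View pics/top0.png

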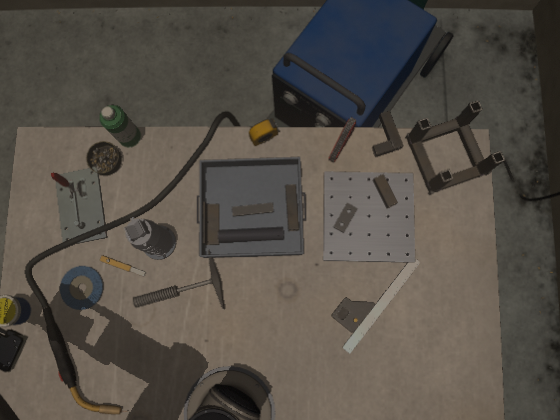

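View pics/side0.png

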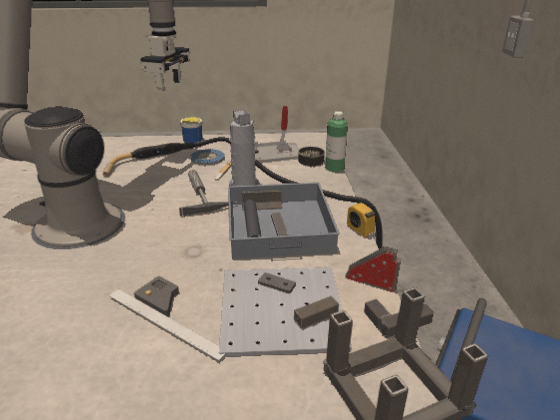

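```bash
cat > h.py <<'E'
import numpy as np,cv2,sys
from plant import get_obs,capture,finger_overhang
from scipy.spatial.transform import Rotation as R
def ray(c,uv):
    p=cv2.undistortPoints(np.array([[uv]],float),c["mtx"],np.array(c["distortion"]))[0,0]
    P=np.array(c["pose"]);d=P[:3,:3]@np.array([p[0],-p[1],-1.]);return P[:3,3],d
def onz(c,uv,z):
    o,d=ray(c,uv);return o+d*(z-o[2])/d[2]
def proj(c,X):
    P=np.linalg.inv(np.array(c["pose"]));q=P[:3,:3]@np.array(X,float)+P[:3,3]
    q=q*[1,-1,-1];return cv2.projectPoints(q.reshape(1,1,3),np.zeros(3),np.zeros(3),c["mtx"],np.array(c["distortion"]))[0][0,0]
def tri(c1,u1,c2,u2):
    o1,d1=ray(c1,u1);o2,d2=ray(c2,u2);t=np.linalg.lstsq(np.c_[d1,-d2],o2-o1,rcond=None)[0]
    a=o1+d1*t[0];b=o2+d2*t[1];return (a+b)/2,np.linalg.norm(a-b)
def crop(im,x0,x1,y0,y1,s):return cv2.resize(im[y0:y1,x0:x1],None,fx=s,fy=s,interpolation=cv2.INTER_CUBIC)
def save(n,im):cv2.imwrite(f"pics/{n}.png",im[:,:,::-1])
def go(x,y,z,yaw=None):
    "total tool-axis shift/turn in row units to the target (tool down), yaw = line of closing (tool y) angle mod pi, degrees"
    o=get_obs();Rt=R.from_euler("xyz",o["tcp_rot"]);d=np.array([x,y,z])-o["tool_pos"]
    s=Rt.inv().apply(d)/800
    n=int(np.ceil(max(abs(s[2])/.052,np.hypot(s[0],s[1])/.052)))
    msg=f"shift {np.round(s,4)} rows>={n}"
    if yaw is not None:
        yv=Rt.apply([0,1,0]);cur=np.degrees(np.arctan2(yv[1],yv[0]))
        dw=(yaw-cur+90)%180-90   # world ccw
        tz=-np.radians(dw)/1.5
        msg+=f" | closing line now {cur:.1f} turn world {dw:.1f} az {tz:.4f} rows>={int(np.ceil(abs(tz)/.083))} j6 {o['joint_positions'][5]:.2f}"
    xt=Rt.apply([1,0,0]);yt=Rt.apply([0,1,0]);zt=Rt.apply([0,0,1])
    print(msg);print(" toolx",xt.round(3),"tooly",yt.round(3),"tilt",np.degrees(np.arccos(-zt[2])).round(2))
E
python3 - <<'E'
from h import *
t=capture("top");s=capture("side")
a=crop(t["image"],100,430,150,275,2.4);b=crop(s["image"],100,430,105,230,2.4)
save("c1",np.vstack([a,b]))
E
```

```text
(no output)
```

View pics/c1.png

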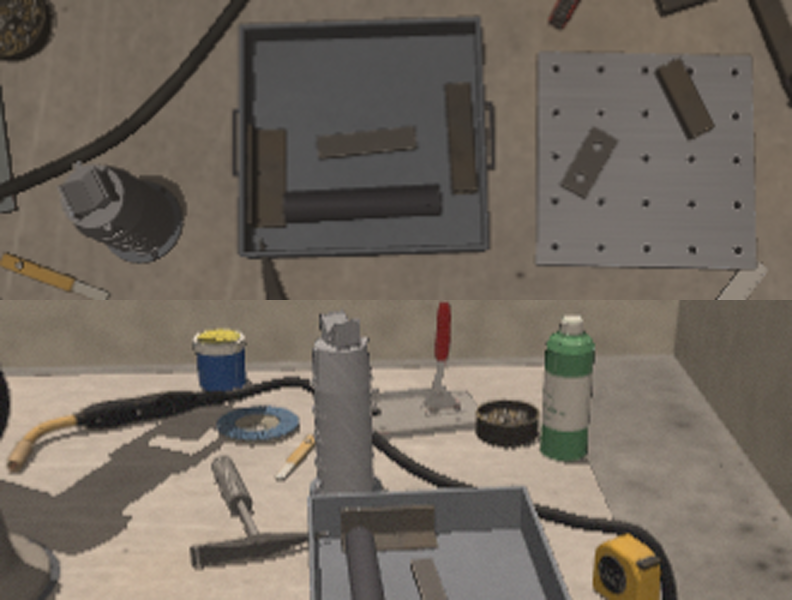

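```bash
python3 - <<'E'
from h import *
t=capture("top");s=capture("side")
P=lambda x,y:(x/2.4+100-.3,y/2.4+150-.3)
for n,uv,z in [("plate TL",(539,54),12),("TR",(752,58),12),("BL",(538,264),12),("BR",(756,268),12)]:
    print(n,onz(t,P(*uv),z).round(0))
for n,uv in [("crate TL",(240,22)),("TR",(482,17)),("BL",(239,256)),("BR",(488,250))]: print(n,onz(t,P(*uv),55).round(0))
# plate objects
hsv=cv2.cvtColor(t["image"],cv2.COLOR_RGB2HSV); lab=cv2.cvtColor(t["image"],cv2.COLOR_RGB2LAB).astype(int)
print("lab plate",lab[230,350],"off",lab[190,386],"tab",lab[217,345],"pipe",lab[235,250],"crate",lab[190,240],"stackhead",lab[227,135])
g=lab[:,:,0]
m=np.zeros(g.shape,np.uint8);m[172:262,325:415]=(g[172:262,325:415]<g[230,350]-25)*255
m=cv2.morphologyEx(m,cv2.MORPH_OPEN,np.ones((3,3)))
for c in cv2.findContours(m,0,2)[0]:
    if cv2.contourArea(c)>60:
        r=cv2.minAreaRect(c);b=cv2.boxPoints(r)
        w=np.array([onz(t,p,12)for p in b]);
        print("area",cv2.contourArea(c),"ctr",onz(t,r[0],12).round(1),"edges",np.linalg.norm(w[1]-w[0]).round(1),np.linalg.norm(w[2]-w[1]).round(1),"dirs",np.degrees(np.arctan2(*(w[1]-w[0])[1::-1])).round(1),np.degrees(np.arctan2(*(w[2]-w[1])[1::-1])).round(1))
for n,uv,z in[("pipe L",(287,204),34),("pipe R",(441,200),34),("headTL",(62,180),230),("T",(84,162),230),("B",(78,210),230),("R",(103,186),230)]:print(n,onz(t,P(*uv),z).round(1))
E
python3 - <<'E'
from h import *
t=capture("top");s=capture("side")
save("c2",np.hstack([crop(t["image"],115,185,205,270,5.7)[:370,:395],crop(s["image"],215,285,105,170,5.7)[:370,:395]]))
E
```

```text
plate TL [ 627. -241.   12.]
TR [ 624. -480.   12.]
BL [ 391. -239.   12.]
BR [ 389. -477.   12.]
crate TL [649.  89.  55.]
TR [ 657. -176.   55.]
BL [392.  80.  55.]
BR [ 402. -184.   55.]
lab plate [122 129 131] off [ 65 130 135] tab [ 75 130 133] pipe [ 58 129 129] crate [ 90 128 129] stackhead [ 92 130 130]
area 309.0 ctr [ 503.9 -295.1   12. ] edges 77.1 32.3 dirs -29.2 -119.7
area 401.5 ctr [ 578.  -403.8   12. ] edges 39.3 89.2 dirs -62.6 -155.2
pipe L [451.5  33.2  34. ]
pipe R [ 457.4 -133.4   34. ]
headTL [444.3 219.4 230. ]
T [461.6 199.5 230. ]
B [416.2 202.4 230. ]
R [439. 180. 230.]
```

View pics/c2.png

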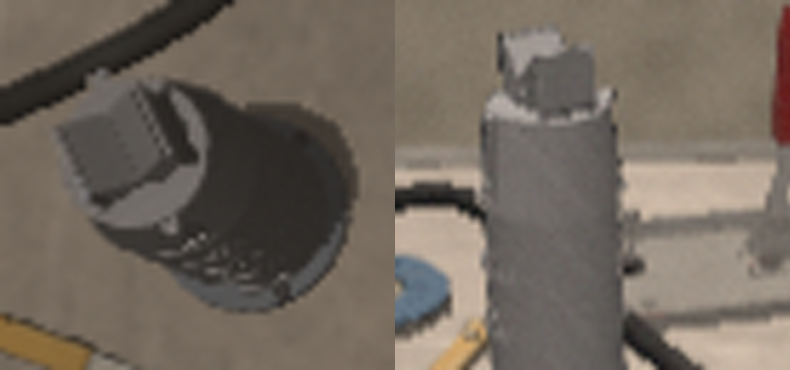

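```bash
python3 - <<'E'
from h import *
t=capture("top");s=capture("side")
T=lambda x,y:(x/5.7+115-.4,y/5.7+205-.4)
S=lambda x,y:((x-395)/5.7+215-.4,y/5.7+105-.4)
h=[onz(t,T(*p),230) for p in[(57,125),(137,78),(172,155),(92,198)]]
print("head",np.round(h,1).tolist(),"ctr",np.mean(h,0).round(1))
for i in range(4):
    d=h[(i+1)%4]-h[i];print(np.linalg.norm(d).round(1),np.degrees(np.arctan2(d[1],d[0])).round(1))
c=np.mean(h,0)
# side check: project predicted stack axis
for z in(230,198,50):print(z,"side",proj(s,[c[0],c[1],z]).round(1),"top",proj(t,[c[0],c[1],z]).round(1))
print("near-left cheek corner tri",tri(t,T(92,198),s,S(505,38)),tri(t,T(172,155),s,S(593,48)))
for z in (17,22):print("tab",onz(t,proj(t,[503.9,-295.1,12]),z))
print("off",onz(t,proj(t,[578,-403.8,12]),26))
P=lambda x,y:(x/2.4+100-.3,y/2.4+150-.3)
for n,uv in[("pipe L",(287,206)),("R",(441,200))]:print(n,onz(t,P(*uv),22).round(1))
for n,uv in[("c L",(318,146)),("c R",(417,137))]:print(n,onz(t,P(*uv),10).round(1))
go(420,0,300,0)
E
```

```text
head [[440.2, 221.3, 230.0], [459.3, 190.3, 230.0], [428.7, 174.5, 230.0], [411.3, 205.4, 230.0]] ctr [434.9 197.9 230. ]
36.3 -58.3
34.4 -152.6
35.4 119.4
32.9 28.8
230 side [241.  111.6] top [134.7 229. ]
198 side [241.4 122.4] top [138.7 231.1]
50 side [243.1 169.5] top [154.7 239.6]
near-left cheek corner tri (array([413.17858271, 206.14248741, 228.26684124]), np.float64(3.265176731774682)) (array([443.52605628, 175.81019635, 230.29248118]), np.float64(29.48498193238651))
tab [ 503.01652153 -294.58043087   17.        ]
tab [ 502.13304306 -294.06086173   22.        ]
off [ 574.77527905 -401.24356459   26.        ]
pipe L [451.   34.8  22. ]
R [ 459.2 -133.2   22. ]
c L [520.2   4.1  10. ]
c R [ 531.2 -105.7   10. ]
shift [-0.4876 -0.4616 -0.0779] rows>=13 | closing line now 68.2 turn world -68.2 az 0.7940 rows>=10 j6 -0.15
 toolx [-0.929  0.371 -0.   ] tooly [0.371 0.929 0.   ] tilt 0.0
```

```bash
python3 -m inch '[0,0,0.046,0,0,-0.02,-1, 0,0,0.046,0,0,-0.02,-1, 0,0,0,-0.0391,-0.0278,0,-1, 0,0,0,-0.0391,-0.0278,0,-1, 0,0,0,-0.0391,-0.0278,0,-1, 0,0,0,-0.0391,-0.0278,0,-1, 0,0,0,-0.0391,-0.0278,0,-1, 0,0,0,-0.0391,-0.0278,0,-1, 0,0,0,-0.0391,-0.0278,0,-1, 0,0,0,-0.0391,-0.0278,0,-1]'
python3 -m inch '[0,0,0,-0.0391,-0.0278,0,-1, 0,0,0,-0.0391,-0.0278,0,-1, 0,0,0,-0.0391,-0.0278,0,-1, 0,0,0,-0.0391,-0.0278,0,-1, 0,0,0,-0.0391,-0.0278,0,-1, 0,0,0,-0.0391,-0.0278,0,-1, 0,0,0,0,0,0,-1]'
python3 -m inch '[0,0,0,-0.0341,-0.0336,0,-1, 0,0,0,-0.0341,-0.0336,0,-1, 0,0,0,-0.0341,-0.0336,0,-1, 0,0,0,-0.0341,-0.0336,0,-1, 0,0,0,-0.0341,-0.0336,0,-1, 0,0,0,-0.0341,-0.0336,0,-1, 0,0,0,-0.0341,-0.0336,0,-1, 0,0,0,-0.0341,-0.0336,0,-1, 0,0,0,0,0,0,-1]'
python3 -c "
from h import *
go(502.5,-294.3,60,60.3);go(502.5,-294.3,24.5)"
```

```text
time: 1.33
tool_pos: [324.3, 207.5, 270.0]
tcp_rot: [3.141, 0.001, 2.624]
contact_force: [0.6, 0.7, -0.4]
grip_width: 91.9
finger_force: 0.0
time: 1.92
tool_pos: [423.4, -5.0, 269.7]
tcp_rot: [-3.14, 0.003, 2.618]
contact_force: [0.8, 0.2, -0.6]
grip_width: 91.8
finger_force: 0.0
time: 2.67
tool_pos: [504.9, -300.1, 268.3]
tcp_rot: [-3.14, 0.001, 2.62]
contact_force: [-1.1, 1.2, -1.4]
grip_width: 91.6
finger_force: 0.0
shift [0.0064 0.0053 0.2603] rows>=6 | closing line now 60.1 turn world 0.2 az -0.0025 rows>=1 j6 -1.71
 toolx [-0.867  0.499 -0.001] tooly [ 0.499  0.867 -0.002] tilt 0.11
shift [0.0064 0.0054 0.3047] rows>=6
 toolx [-0.867  0.499 -0.001] tooly [ 0.499  0.867 -0.002] tilt 0.11
```

```bash
python3 -m inch '[0,0,0,0.0064,0.0054,0.04,-1, 0,0,0,0,0,0.045,-1, 0,0,0,0,0,0.045,-1, 0,0,0,0,0,0.045,-1, 0,0,0,0,0,0.045,-1, 0,0,0,0,0,0.04,-1, 0,0,0,0,0,0.025,-1, 0,0,0,0,0,0.01,-1, 0,0,0,0,0,0,-1, 0,0,0,0,0,0,-1]'
python3 -c "
from h import *
go(502.5,-294.3,24.5)"
```

```text
time: 3.5
tool_pos: [502.5, -288.2, 34.5]
tcp_rot: [3.142, 0.001, 2.624]
contact_force: [0.3, 0.4, -0.4]
grip_width: 91.5
finger_force: 0.0
shift [-0.0038 -0.0066  0.0126] rows>=1
 toolx [-0.869  0.495 -0.001] tooly [0.495 0.869 0.   ] tilt 0.05
```

```bash
python3 -m inch '[0,0,0,-0.0038,-0.0066,0.0126,-1, 0,0,0,0,0,0,-1, 0,0,0,0,0,0,-1]'
python3 -c "
from h import *
go(502.5,-294.3,24.5)"
python3 -m inch '[0,0,0,0,0,0,1, 0,0,0,0,0,0,1, 0,0,0,0,0,0,1, 0,0,0,0,0,0,1, 0,0,0,0,0,0,1, 0,0,0,0,0,0,1, 0,0,0,0,0,0,1, 0,0,0,0,0,0,1]'
python3 -c "
from h import *
go(502.5,-294.3,24.5)"
```

```text
time: 3.75
tool_pos: [502.2, -294.9, 24.2]
tcp_rot: [-3.141, 0.001, 2.623]
contact_force: [0.3, -0.4, -0.2]
grip_width: 91.9
finger_force: 0.0
shift [ 0.      0.0009 -0.0004] rows>=1
 toolx [-0.869  0.495 -0.001] tooly [ 0.495  0.869 -0.   ] tilt 0.06
time: 4.42
tool_pos: [502.0, -294.3, 23.6]
tcp_rot: [3.141, -0.0, 2.624]
contact_force: [0.2, -0.3, -0.1]
grip_width: 43.1
finger_force: 0.0
shift [-0.0006  0.0004 -0.0011] rows>=1
 toolx [-0.869  0.495  0.   ] tooly [0.495 0.869 0.   ] tilt 0.01
```

```bash
python3 -m inch '[0,0,0,0,0,0,1, 0,0,0,0,0,0,1, 0,0,0,0,0,0,1, 0,0,0,0,0,0,1, 0,0,0,0,0,-0.02,1, 0,0,0,0,0,-0.045,1, 0,0,0,0,0,-0.045,1, 0,0,0,0,0,-0.02,1, 0,0,0,0,0,0,1]'
python3 -m inch '[0,0,0.078,0,0,0,1, 0,0,0.078,0,0,0,1, 0,0,0.078,0,0,0,1, 0,0,0.078,0,0,0,1, 0,0,0.078,0,0,0,1, 0,0,0.078,0,0,0,1, 0,0,0.078,0,0,0,1, 0,0,0.078,0,0,0,1, 0,0,0.078,0,0,0,1, 0,0,0,0,0,0,1]'
python3 -c "
from h import *
go(600,25,130,0)"
```

```text
time: 5.17
tool_pos: [503.8, -295.8, 131.9]
tcp_rot: [-3.141, 0.008, 2.624]
contact_force: [0.9, -0.5, -1.2]
grip_width: 31.8
finger_force: 30.0
time: 6.0
tool_pos: [501.2, -293.7, 125.7]
tcp_rot: [-3.139, -0.002, 1.567]
contact_force: [-0.2, -0.6, -2.3]
grip_width: 31.7
finger_force: 30.0
shift [ 0.3989  0.1218 -0.0048] rows>=9 | closing line now -0.2 turn world 0.2 az -0.0028 rows>=1 j6 -0.66
 toolx [0.004 1.    0.002] tooly [ 1.    -0.004 -0.002] tilt 0.18
```

```bash
python3 -m inch '[0,0,0,0.0443,0.0135,0,1, 0,0,0,0.0443,0.0135,0,1, 0,0,0,0.0443,0.0135,0,1, 0,0,0,0.0443,0.0135,0,1, 0,0,0,0.0443,0.0135,0,1, 0,0,0,0.0443,0.0135,0,1, 0,0,0,0.0443,0.0135,0,1, 0,0,0,0.0443,0.0135,0,1, 0,0,0,0.0443,0.0135,0,1, 0,0,0,0,0,0,1]'
python3 -m inch '[0,0,0,0,0,0.04,1, 0,0,0,0,0,0.04,1, 0,0,0,0,0,0.035,1, 0,0,0,0,0,0.012,1, 0,0,0,0,0,0,1, 0,0,0,0,0,0,1]'
python3 -c "
from h import *
go(600,25,17,0)"
```

```text
time: 6.83
tool_pos: [599.7, 31.0, 126.4]
tcp_rot: [-3.141, -0.003, 1.58]
contact_force: [-1.1, 0.2, -2.1]
grip_width: 31.5
finger_force: 30.0
time: 7.33
tool_pos: [599.2, 24.4, 26.0]
tcp_rot: [-3.141, -0.0, 1.572]
contact_force: [0.5, -0.1, -2.1]
grip_width: 31.7
finger_force: 30.0
shift [0.0007 0.001  0.0113] rows>=1 | closing line now 0.1 turn world -0.1 az 0.0008 rows>=1 j6 -0.09
 toolx [-0.001  1.     0.   ] tooly [ 1.     0.001 -0.001] tilt 0.04
```

```bash
python3 -m inch '[0,0,0,0,0,0.0105,1, 0,0,0,0,0,0,1, 0,0,0,0,0,0,-0.3, 0,0,0,0,0,0,-0.3, 0,0,0,0,0,0,-0.3, 0,0,0,0,0,0,-0.3, 0,0,0,0,0,0,-0.3, 0,0,0,0,0,-0.04,-0.3, 0,0,0,0,0,-0.05,-0.3, 0,0,0,0,0,-0.05,-0.3]'
python3 -m inch '[0,0,0,-0.0484,-0.0028,0,-1, 0,0,0,-0.0484,-0.0028,0,-1, 0,0,0,-0.0484,-0.0028,0,-1, 0,0,0,-0.0484,-0.0028,0,-1, 0,0,0,-0.0484,-0.0028,0,-1, 0,0,0,-0.0484,-0.0028,0,-1, 0,0,0,-0.0484,-0.0028,0,-1, 0,0,0,-0.0484,-0.0028,0,-1, 0,0,0,-0.0484,-0.0028,0,-1, 0,0,0,-0.0484,-0.0028,0,-1]'
python3 -m inch '[0,0,0.0745,-0.0484,-0.0028,0,-1, 0,0,0.0745,0,0,0,-1, 0,0,0.0745,0,0,0,-1, 0,0,0.0745,0,0,0,-1, 0,0,0.0745,0,0,0,-1, 0,0,0.0745,0,0,0,-1, 0,0,0.0745,0,0,0,-1, 0,0,0.0745,0,0,0,-1, 0,0,0.0745,0,0,0,-1, 0,0,0.0745,0,0,0,-1]'
python3 -m inch '[0,0,0,0,0,0,-1, 0,0,0,0,0,0,-1]'
python3 -c "
from h import *
go(575,-401,29,-64)"
```

```text
time: 8.17
tool_pos: [598.4, 24.6, 130.7]
tcp_rot: [-3.14, -0.0, 1.571]
contact_force: [1.3, 0.4, 0.5]
grip_width: 59.8
finger_force: 0.0
time: 9.0
tool_pos: [576.4, -364.6, 130.2]
tcp_rot: [3.141, 0.0, 1.571]
contact_force: [1.4, 0.3, -0.1]
grip_width: 91.9
finger_force: 0.0
time: 9.83
tool_pos: [574.5, -401.3, 130.0]
tcp_rot: [3.141, -0.0, 0.448]
contact_force: [-0.5, 0.5, -0.2]
grip_width: 92.0
finger_force: 0.0
time: 10.0
tool_pos: [574.5, -401.4, 129.9]
tcp_rot: [3.141, -0.0, 0.457]
contact_force: [-0.3, 0.3, 0.4]
grip_width: 91.5
finger_force: 0.0
shift [ 0.0007 -0.0002  0.1261] rows>=3 | closing line now -63.8 turn world -0.2 az 0.0019 rows>=1 j6 0.40
 toolx [0.898 0.441 0.   ] tooly [ 0.441 -0.898  0.   ] tilt 0.02
```

```bash
python3 -m inch '[0,0,0,0,0,0.04,-1, 0,0,0,0,0,0.045,-1, 0,0,0,0,0,0.03,-1, 0,0,0,0,0,0.011,-1, 0,0,0,0,0,0,1, 0,0,0,0,0,0,1, 0,0,0,0,0,0,1, 0,0,0,0,0,0,1, 0,0,0,0,0,0,1, 0,0,0,0,0,0,1]'
python3 -m inch '[0,0,0,0,0,0,1, 0,0,0,0,0,0,1, 0,0,0,0,0,0,1, 0,0,0,0,0,0,1, 0,0,0,0,0,0,1, 0,0,0,0,0,-0.03,1, 0,0,0,0,0,-0.05,1, 0,0,0,0,0,-0.05,1, 0,0,0,0,0,0,1]'
python3 -m inch '[0,0,-0.0745,0,0,0,1, 0,0,-0.0745,0,0,0,1, 0,0,-0.0745,0,0,0,1, 0,0,-0.0745,0,0,0,1, 0,0,-0.0745,0,0,0,1, 0,0,-0.0745,0,0,0,1, 0,0,-0.0745,0,0,0,1, 0,0,-0.0745,0,0,0,1, 0,0,-0.0745,0,0,0,1, 0,0,-0.0745,0,0,0,1]'
python3 -m inch '[0,0,0,0,0,0,1, 0,0,0,0,0,0,1]'
python3 -c "
from h import *
go(600,-85,130,0)"
```

```text
time: 10.83
tool_pos: [575.0, -401.7, 30.1]
tcp_rot: [3.14, -0.001, 0.454]
contact_force: [0.3, -0.3, -0.2]
grip_width: 56.3
finger_force: 0.0
time: 11.58
tool_pos: [577.7, -404.0, 142.3]
tcp_rot: [3.128, -0.006, 0.453]
contact_force: [0.9, -1.6, 1.1]
grip_width: 28.3
finger_force: 30.0
time: 12.42
tool_pos: [574.4, -401.2, 132.3]
tcp_rot: [-3.141, -0.0, 1.576]
contact_force: [0.4, 0.4, -2.0]
grip_width: 28.5
finger_force: 30.0
time: 12.58
tool_pos: [574.4, -401.3, 132.4]
tcp_rot: [-3.141, -0.0, 1.567]
contact_force: [0.5, -0.3, -1.1]
grip_width: 28.5
finger_force: 30.0
shift [0.3954 0.0307 0.0032] rows>=8 | closing line now -0.2 turn world 0.2 az -0.0022 rows>=1 j6 -0.72
 toolx [0.003 1.    0.   ] tooly [ 1.    -0.003 -0.   ] tilt 0.02
```

```bash
python3 -m inch '[0,0,0,0.0439,0.0034,0,1, 0,0,0,0.0439,0.0034,0,1, 0,0,0,0.0439,0.0034,0,1, 0,0,0,0.0439,0.0034,0,1, 0,0,0,0.0439,0.0034,0,1, 0,0,0,0.0439,0.0034,0,1, 0,0,0,0.0439,0.0034,0,1, 0,0,0,0.0439,0.0034,0,1, 0,0,0,0.0439,0.0034,0,1, 0,0,0,0,0,0,1]'
python3 -m inch '[0,0,0,0,0,0.035,1, 0,0,0,0,0,0.045,1, 0,0,0,0,0,0.035,1, 0,0,0,0,0,0.015,1, 0,0,0,0,0,0.007,1, 0,0,0,0,0,0,1, 0,0,0,0,0,0,1]'
python3 -c "
from h import *
go(600,-85,22,0)"
```

```text
time: 13.42
tool_pos: [599.0, -78.9, 132.9]
tcp_rot: [-3.141, -0.003, 1.572]
contact_force: [-0.7, -0.2, -1.4]
grip_width: 28.3
finger_force: 30.0
time: 14.0
tool_pos: [600.0, -85.7, 24.5]
tcp_rot: [3.139, 0.001, 1.57]
contact_force: [0.4, -0.2, -0.5]
grip_width: 28.4
finger_force: 30.0
shift [0.0009 0.     0.0031] rows>=1 | closing line now -0.1 turn world 0.1 az -0.0007 rows>=1 j6 -0.27
 toolx [ 0.001  1.    -0.001] tooly [ 1.    -0.001  0.002] tilt 0.13
```

```bash
python3 -m inch '[0,0,0,0,0,0.003,1, 0,0,0,0,0,0,-0.3, 0,0,0,0,0,0,-0.3, 0,0,0,0,0,0,-0.3, 0,0,0,0,0,0,-0.3, 0,0,0,0,0,0,-0.3, 0,0,0,0,0,-0.03,-0.3, 0,0,0,0,0,-0.05,-0.3, 0,0,0,0,0,-0.05,-1, 0,0,0,0,0,-0.05,-1]'
python3 -m inch '[0,0,0,0,0,-0.05,-1, 0,0,0,0,0,-0.05,-1, 0,0,0,0,0,-0.05,-1, 0,0,0,0,0,0,-1]'
python3 - <<'E'
from h import *
t=capture("top");s=capture("side")
save("c3",np.vstack([crop(t["image"],100,430,150,275,2.4),crop(s["image"],100,430,105,230,2.4)]))
go(435,198,280,-60)
E
```

```text
time: 14.83
tool_pos: [598.5, -85.1, 166.3]
tcp_rot: [-3.141, -0.0, 1.571]
contact_force: [0.9, -0.5, -0.2]
grip_width: 68.7
finger_force: 0.0
time: 15.17
tool_pos: [601.6, -85.9, 294.4]
tcp_rot: [3.126, 0.004, 1.571]
contact_force: [0.6, -0.2, 0.9]
grip_width: 91.1
finger_force: 0.0
shift [ 0.3542 -0.2057  0.0073] rows>=8 | closing line now 0.0 turn world -60.0 az 0.6982 rows>=9 j6 -0.27
 toolx [-0.     1.    -0.001] tooly [1.    0.    0.004] tilt 0.26
```

View pics/c3.png

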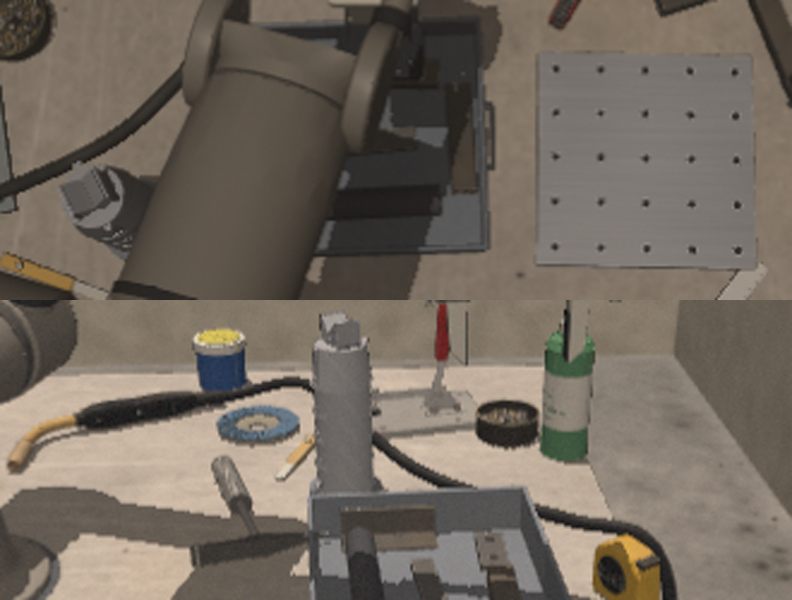

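```bash
python3 -m inch '[0,0,0,0.0394,-0.0229,0,-1, 0,0,0,0.0394,-0.0229,0,-1, 0,0,0,0.0394,-0.0229,0,-1, 0,0,0,0.0394,-0.0229,0,-1, 0,0,0,0.0394,-0.0229,0,-1, 0,0,0,0.0394,-0.0229,0,-1, 0,0,0,0.0394,-0.0229,0,-1, 0,0,0,0.0394,-0.0229,0,-1, 0,0,0,0.0394,-0.0229,0,-1, 0,0,0,0,0,0,-1]'
python3 -m inch '[0,0,0.0776,0,0,0,-1, 0,0,0.0776,0,0,0,-1, 0,0,0.0776,0,0,0,-1, 0,0,0.0776,0,0,0,-1, 0,0,0.0776,0,0,0,-1, 0,0,0.0776,0,0,0,-1, 0,0,0.0776,0,0,0,-1, 0,0,0.0776,0,0,0,-1, 0,0,0.0776,0,0,0,-1, 0,0,0,0,0,0,-1]'
python3 -m inch '[0,0,0,0,0,0.04,-1, 0,0,0,0,0,0,-1, 0,0,0,0,0,0,-1]'
python3 -c "
from h import *
go(435,198,214.5,-60)"
```

```text
time: 16.1
tool_pos: [430.1, 202.6, 283.4]
tcp_rot: [-3.137, -0.001, 1.576]
contact_force: [-0.2, -0.3, -0.1]
grip_width: 91.7
finger_force: 0.0
time: 16.93
tool_pos: [433.6, 197.9, 283.3]
tcp_rot: [-3.141, 0.003, 0.519]
contact_force: [-0.1, -0.3, -0.5]
grip_width: 92.1
finger_force: 0.0
time: 17.18
tool_pos: [432.9, 197.9, 251.3]
tcp_rot: [-3.14, 0.005, 0.526]
contact_force: [-0.2, 0.0, 0.4]
grip_width: 92.1
finger_force: 0.0
shift [0.0025 0.0012 0.046 ] rows>=1 | closing line now -59.9 turn world -0.1 az 0.0013 rows>=1 j6 1.31
 toolx [ 0.865  0.502 -0.005] tooly [ 0.502 -0.865 -0.001] tilt 0.3
```

```bash
python3 -m inch '[0,0,0,0.0025,0.0012,0.026,-1, 0,0,0,0,0,0.014,-1, 0,0,0,0,0,0.006,-1, 0,0,0,0,0,0,1, 0,0,0,0,0,0,1, 0,0,0,0,0,0,1, 0,0,0,0,0,0,1, 0,0,0,0,0,0,1, 0,0,0,0,0,0,1, 0,0,0,0,0,0,1]'
python3 -m inch '[0,0,0,0,0,0,0.05, 0,0,0,0,0,0,0.05]'
python3 -m inch '[0,0,0,0,0,0,1, 0,0,0,0,0,0,1, 0,0,0,0,0,0,1]'
python3 -c "
from h import *
go(435,198,214.5,-60);print(get_obs()['contact_force'],get_obs()['moment'])"
```

```text
time: 18.02
tool_pos: [436.4, 198.6, 216.3]
tcp_rot: [3.142, -0.0, 0.523]
contact_force: [0.7, 0.2, -0.2]
grip_width: 49.5
finger_force: 0.0
time: 18.18
tool_pos: [436.3, 198.7, 216.1]
tcp_rot: [-3.141, -0.0, 0.523]
contact_force: [-0.3, 1.4, 0.2]
grip_width: 43.8
finger_force: 0.6
time: 18.43
tool_pos: [436.3, 198.7, 216.1]
tcp_rot: [-3.141, -0.0, 0.523]
contact_force: [-0.2, 0.7, 1.4]
grip_width: 39.6
finger_force: 29.9
shift [-0.0018 -0.      0.002 ] rows>=1 | closing line now -60.0 turn world 0.0 az -0.0002 rows>=1 j6 1.31
 toolx [0.866 0.5   0.   ] tooly [ 0.5   -0.866 -0.   ] tilt 0.01
[-0.17475973  0.69910267  1.37278602] [ 0.0359365   0.2295329  -0.00751711]
```

```bash
python3 -m inch '[0,0,0,0,0,-0.001,1, 0,0,0,0,0,0,1, 0,0,0,0,0,0,1]'
python3 -m inch '[0,0,-0.0582,0,0,0,1, 0,0,-0.0582,0,0,0,1, 0,0,-0.0582,0,0,0,1, 0,0,-0.0582,0,0,0,1, 0,0,-0.0582,0,0,0,1, 0,0,-0.0582,0,0,0,1, 0,0,-0.0582,0,0,0,1, 0,0,-0.0582,0,0,0,1, 0,0,0,0,0,0,1, 0,0,0,0,0,0,1]'
python3 - <<'E'
from h import *
o=get_obs();print(o['moment'],o['grip_width'])
go(436.3,198.7,260,-20)
E
```

```text
time: 18.68
tool_pos: [436.1, 198.4, 216.5]
tcp_rot: [-3.142, 0.001, 0.523]
contact_force: [0.8, 0.3, -2.3]
grip_width: 39.7
finger_force: 29.9
time: 19.52
tool_pos: [436.0, 198.6, 216.6]
tcp_rot: [-3.141, 0.0, 1.219]
contact_force: [-0.2, 0.9, -2.6]
grip_width: 39.7
finger_force: 29.9
[ 0.10276081  0.24911812 -0.02699997] 39.736707815043
shift [ 0.0002  0.0002 -0.0543] rows>=2 | closing line now -20.2 turn world 0.2 az -0.0019 rows>=1 j6 0.62
 toolx [ 0.345  0.939 -0.   ] tooly [ 0.939 -0.345 -0.001] tilt 0.05
```

```bash
python3 -m inch '[0,0,0,0,0,-0.003,1, 0,0,0,0,0,0,1, 0,0,0,0,0,0,1]'
python3 -c "
from h import *
s=capture('side');t=capture('top');save('c4',np.hstack([crop(t['image'],115,185,205,270,5.7)[:370,:395],crop(s['image'],215,285,95,160,5.7)[:370,:395]]))"
```

```text
time: 19.77
tool_pos: [436.2, 198.5, 219.2]
tcp_rot: [-3.141, 0.0, 1.22]
contact_force: [-1.1, -0.1, -3.0]
grip_width: 39.9
finger_force: 29.9
```

```bash
python3 -m inch '[0,0,0,0,0,-0.012,1, 0,0,0,0,0,-0.02,1, 0,0,0,0,0,-0.02,1, 0,0,0,0,0,-0.03,1, 0,0,0,0,0,-0.01,1, 0,0,-0.0776,0,0,0,1, 0,0,-0.0776,0,0,0,1, 0,0,-0.0776,0,0,0,1, 0,0,0,0,0,0,1, 0,0,0,0,0,0,1]'
python3 - <<'E'
from h import *
o=get_obs();print(o['moment'],o['grip_width'])
go(508,-419,290,0)
s=capture('side');t=capture('top');save('c5',np.hstack([crop(t['image'],115,185,205,270,5.7)[:370,:395],crop(s['image'],215,285,90,155,5.7)[:370,:395]]))
E
```

```text
time: 20.7
tool_pos: [436.3, 198.6, 292.9]
tcp_rot: [3.141, -0.0, 1.567]
contact_force: [-0.1, -0.6, -3.0]
grip_width: 40.0
finger_force: 29.9
[-0.1086793   0.05842808  0.00528333] 40.00546392322494
shift [-0.7716  0.0924  0.0036] rows>=15 | closing line now -0.2 turn world 0.2 az -0.0024 rows>=1 j6 0.27
 toolx [0.004 1.    0.   ] tooly [ 1.    -0.004  0.   ] tilt 0.02
```

View pics/c5.png

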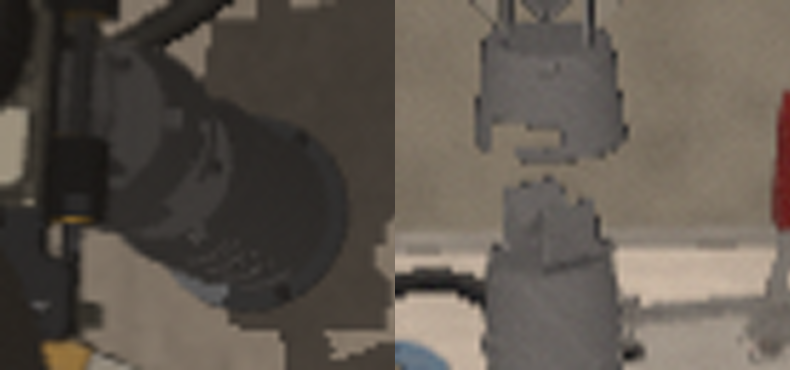

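```bash
python3 -m inch '[0,0,0,-0.0483,0.0058,0,1, 0,0,0,-0.0483,0.0058,0,1, 0,0,0,-0.0483,0.0058,0,1, 0,0,0,-0.0483,0.0058,0,1, 0,0,0,-0.0483,0.0058,0,1, 0,0,0,-0.0483,0.0058,0,1, 0,0,0,-0.0483,0.0058,0,1, 0,0,0,-0.0483,0.0058,0,1, 0,0,0,-0.0483,0.0058,0,1, 0,0,0,-0.0483,0.0058,0,1]'
python3 -m inch '[0,0,0,-0.0483,0.0058,0,1, 0,0,0,-0.0483,0.0058,0,1, 0,0,0,-0.0483,0.0058,0,1, 0,0,0,-0.0483,0.0058,0,1, 0,0,0,-0.0483,0.0058,0,1, 0,0,0,-0.0483,0.0058,0,1, 0,0,0,0,0,0.02,1, 0,0,0,0,0,0.04,1, 0,0,0,0,0,0,1, 0,0,0,0,0,0,1]'
python3 - <<'E'
from h import *
o=get_obs();print(o['moment'],o['grip_width'])
go(508,-419,82,0)
t=capture('top');save('c6',crop(t['image'],115,185,205,270,8))
E
```

```text
time: 21.63
tool_pos: [482.6, -189.9, 292.9]
tcp_rot: [3.141, 0.0, 1.568]
contact_force: [1.6, 0.1, -2.6]
grip_width: 39.8
finger_force: 30.0
time: 22.47
tool_pos: [509.8, -418.9, 242.8]
tcp_rot: [-3.138, -0.004, 1.569]
contact_force: [-0.1, 0.4, -2.5]
grip_width: 40.0
finger_force: 30.0
[-0.0737359   0.0472029   0.01013712] 39.969195633361785
shift [-0.0009 -0.0015  0.201 ] rows>=4 | closing line now -0.1 turn world 0.1 az -0.0011 rows>=1 j6 -0.80
 toolx [0.002 1.    0.004] tooly [ 1.    -0.002 -0.004] tilt 0.31
```

View pics/c6.png

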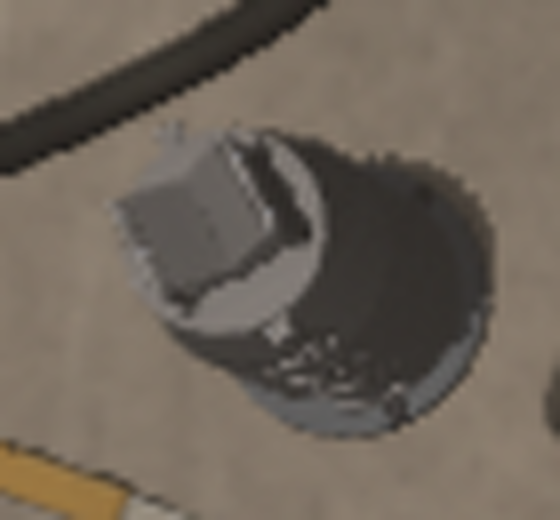

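```bash
python3 -m inch '[0,0,0,-0.0005,-0.0012,0.035,1, 0,0,0,0,0,0.045,1, 0,0,0,0,0,0.045,1, 0,0,0,0,0,0.04,1, 0,0,0,0,0,0.02,1, 0,0,0,0,0,0.008,1, 0,0,0,0,0,0,1, 0,0,0,0,0,0,1]'
python3 - <<'E'
from h import *
go(508,-419,80,0)
t=capture('top')
T=lambda x,y:(x/8+115-.4,y/8+205-.4)
h=[onz(t,T(*p),195) for p in[(118,203),(215,140),(272,222),(180,292)]]
print(np.round(h,1).tolist(),np.mean(h,0))
for i in range(4):
    d=h[(i+1)%4]-h[i];print(np.linalg.norm(d).round(1),np.degrees(np.arctan2(d[1],d[0])).round(1))
E
```

```text
time: 23.18
tool_pos: [510.9, -420.9, 93.0]
tcp_rot: [3.139, 0.003, 1.571]
contact_force: [0.5, -0.2, -2.2]
grip_width: 39.7
finger_force: 30.0
shift [ 0.0024 -0.0036  0.0162] rows>=1 | closing line now 0.0 turn world -0.0 az 0.0001 rows>=1 j6 -0.81
 toolx [-0.     1.    -0.003] tooly [1.    0.    0.003] tilt 0.23
[[437.6, 220.8, 195.0], [456.4, 193.4, 195.0], [432.6, 175.3, 195.0], [412.0, 201.0, 195.0]] [434.62620821 197.62286807 195.        ]
33.2 -55.6
29.9 -142.8
32.9 128.7
32.4 37.6
```

```bash
python3 -m inch '[0,0,0,0.0015,-0.003,0.007,1, 0,0,0,0,0,0.005,1, 0,0,0,0,0,0,1, 0,0,0,0,0,0,1, 0,0,0,0,0,0,1]'
python3 -c "
from h import *
go(508,-419,80,0)"
```

```text
time: 23.65
tool_pos: [507.2, -418.9, 81.0]
tcp_rot: [3.141, 0.0, 1.571]
contact_force: [-0.4, -0.0, -3.2]
grip_width: 39.7
finger_force: 30.0
shift [-0.0001  0.001   0.0013] rows>=1 | closing line now -0.0 turn world 0.0 az -0.0001 rows>=1 j6 -0.81
 toolx [ 0.  1. -0.] tooly [ 1. -0.  0.] tilt 0.02
```

```bash
python3 -m inch '[0,0,0,0,0,0.001,1, 0,0,0,0,0,0,1]'; python3 -m inch '[0,0,0,0,0,0.0008,1, 0,0,0,0,0,0,1, 0,0,0,0,0,0,1]';python3 -m inch '[0,0,0,0,0,0,0.08, 0,0,0,0,0,0,0.08, 0,0,0,0,0,0,-1, 0,0,0,0,0,0,-1, 0,0,0,0,0,0,-1, 0,0,0,0,0,0,-1, 0,0,0,0,0,0,-1, 0,0,0,0,0,0,-1, 0,0,0,0,0,0,-1, 0,0,0,0,0,0,-1]'
```

```text
time: 23.82
tool_pos: [507.4, -419.0, 80.4]
tcp_rot: [3.141, 0.0, 1.571]
contact_force: [-0.3, 0.5, -1.0]
grip_width: 39.4
finger_force: 30.0
time: 24.07
tool_pos: [507.5, -419.0, 80.2]
tcp_rot: [3.141, 0.001, 1.571]
contact_force: [-0.3, 1.5, 5.2]
grip_width: 39.7
finger_force: 30.0
time: 24.9
tool_pos: [507.2, -418.8, 79.3]
tcp_rot: [3.142, -0.0, 1.571]
contact_force: [0.6, -0.1, 0.9]
grip_width: 89.7
finger_force: 0.0
```

```bash
python3 -m inch '[0,0,0,0,0,-0.03,-1, 0,0,0,0,0,-0.045,-1, 0,0,0,0,0,-0.05,-1, 0,0,0,0,0,-0.05,-1, 0,0,0,0,0,-0.045,-1, 0,0,0,0,0,-0.04,-1, 0,0,0,0,0,0,-1]'
python3 - <<'E'
from h import *
t=capture('top');s=capture('side')
a=crop(t['image'],115,185,205,270,8);b=cv2.imread('pics/c6.png')[:,:,::-1]
d=np.abs(a.astype(int)-b).max(2);print((d>25).sum(),np.argwhere(d>25).mean(0) if (d>25).any() else 0)
save('c7',np.hstack([a[:,:400],crop(t['image'],325,420,165,270,4)[:,:380][:420].copy() if 0 else cv2.resize(t['image'][165:270,325,None] if 0 else t['image'][165:270,325:420],(390,520))]))
go(436.2,198.6,290,-57)
E
```

```text
time: 25.48
tool_pos: [508.7, -420.4, 295.9]
tcp_rot: [3.132, 0.01, 1.571]
contact_force: [0.7, 0.0, 1.4]
grip_width: 91.9
finger_force: 0.0
11130 [430.55687332 525.37340521]
shift [ 0.7721 -0.0891 -0.0033] rows>=15 | closing line now 0.0 turn world -57.0 az 0.6632 rows>=8 j6 -0.81
 toolx [-0.     1.    -0.002] tooly [1.    0.    0.002] tilt 0.2
```

View pics/c7.png

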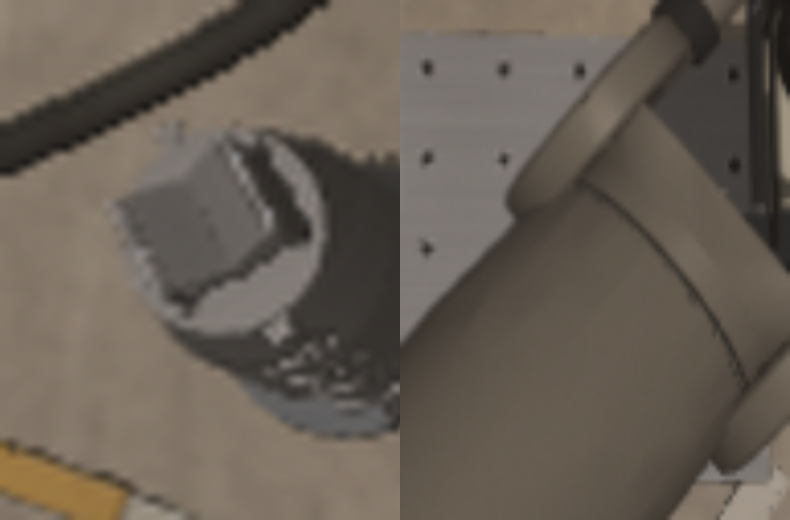

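```bash
python3 -m inch '[0,0,0,0.0483,-0.0056,0,-1, 0,0,0,0.0483,-0.0056,0,-1, 0,0,0,0.0483,-0.0056,0,-1, 0,0,0,0.0483,-0.0056,0,-1, 0,0,0,0.0483,-0.0056,0,-1, 0,0,0,0.0483,-0.0056,0,-1, 0,0,0,0.0483,-0.0056,0,-1, 0,0,0,0.0483,-0.0056,0,-1, 0,0,0,0.0483,-0.0056,0,-1, 0,0,0,0.0483,-0.0056,0,-1]'
python3 -m inch '[0,0,0,0.0483,-0.0056,0,-1, 0,0,0,0.0483,-0.0056,0,-1, 0,0,0,0.0483,-0.0056,0,-1, 0,0,0,0.0483,-0.0056,0,-1, 0,0,0,0.0483,-0.0056,0,-1, 0,0,0,0.0483,-0.0056,0,-1, 0,0,0,0,0,0,-1]'
python3 -c "
from h import *
t=capture('top');s=capture('side');save('c8',np.vstack([crop(t['image'],325,420,165,240,5)[:300,:400],crop(s['image'],205,345,255,360,4)[:300,:400]]))"
python3 -m inch '[0,0,0.0737,0,0,0,-1, 0,0,0.0737,0,0,0,-1, 0,0,0.0737,0,0,0,-1, 0,0,0.0737,0,0,0,-1, 0,0,0.0737,0,0,0,-1, 0,0,0.0737,0,0,0,-1, 0,0,0.0737,0,0,0,-1, 0,0,0.0737,0,0,0,-1, 0,0,0.0737,0,0,0.04,-1, 0,0,0,0,0,0,-1]'
python3 -m inch '[0,0,0,0,0,0.03,-1, 0,0,0,0,0,0,-1, 0,0,0,0,0,0,-1, 0,0,0,0,0,0,-1]'
python3 -c "
from h import *
go(436.2,198.5,181,-57)"
```

```text
time: 26.42
tool_pos: [460.9, -30.5, 285.7]
tcp_rot: [-3.139, -0.001, 1.57]
contact_force: [0.4, 0.4, -0.1]
grip_width: 92.0
finger_force: 0.0
time: 27.0
tool_pos: [433.2, 204.8, 285.7]
tcp_rot: [-3.138, -0.002, 1.577]
contact_force: [-0.1, -0.7, -1.4]
grip_width: 91.8
finger_force: 0.0
time: 27.93
tool_pos: [433.3, 197.0, 250.7]
tcp_rot: [-3.139, 0.009, 0.57]
contact_force: [-0.2, 0.6, -1.0]
grip_width: 91.9
finger_force: 0.0
time: 28.27
tool_pos: [436.0, 199.0, 232.4]
tcp_rot: [3.141, -0.0, 0.577]
contact_force: [0.4, 0.2, 0.7]
grip_width: 91.8
finger_force: 0.0
shift [-0.0001  0.0006  0.0642] rows>=2 | closing line now -57.0 turn world -0.0 az 0.0004 rows>=1 j6 1.26
 toolx [0.838 0.545 0.   ] tooly [ 0.545 -0.838  0.   ] tilt 0.03
```

View pics/c8.png

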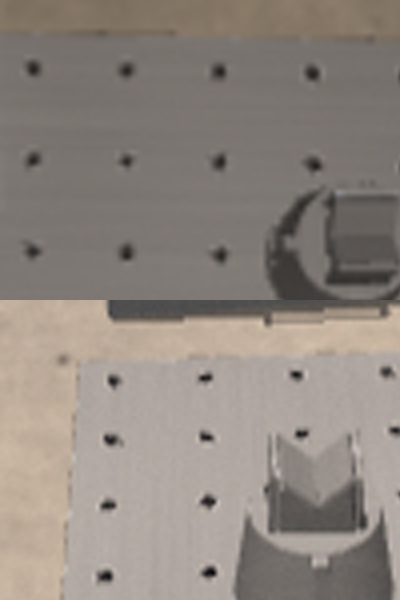

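Stand_4 stands upright on the plate with its vee running along y (facing the side camera). Now grip stand_3.

```bash
python3 -m inch '[0,0,0,0,0.0006,0.032,-1, 0,0,0,0,0,0.024,-1, 0,0,0,0,0,0.008,-1, 0,0,0,0,0,0,1, 0,0,0,0,0,0,1, 0,0,0,0,0,0,1, 0,0,0,0,0,0,1, 0,0,0,0,0,0,1, 0,0,0,0,0,0,1, 0,0,0,0,0,0,1]'
python3 -m inch '[0,0,0,0,0,0,0.05, 0,0,0,0,0,0,0.05]'
python3 -m inch '[0,0,0,0,0,0,1, 0,0,0,0,0,0,1, 0,0,0,0,0,0,1]'
python3 -c "
from h import *
go(436.2,198.5,181,-57);print(get_obs()['moment'])"
```

```text
time: 29.1
tool_pos: [435.9, 199.1, 180.6]
tcp_rot: [3.141, -0.001, 0.576]
contact_force: [0.1, 0.6, 0.3]
grip_width: 50.1
finger_force: 0.0
time: 29.27
tool_pos: [435.8, 199.0, 180.3]
tcp_rot: [3.142, -0.0, 0.576]
contact_force: [0.2, 1.0, -0.8]
grip_width: 44.1
finger_force: 0.0
time: 29.52
tool_pos: [435.7, 199.1, 180.2]
tcp_rot: [-3.141, -0.0, 0.576]
contact_force: [0.0, 0.6, 0.7]
grip_width: 39.9
finger_force: 29.9
shift [ 0.0001  0.001  -0.001 ] rows>=1 | closing line now -57.0 turn world 0.0 az -0.0000 rows>=1 j6 1.26
 toolx [0.839 0.545 0.   ] tooly [ 0.545 -0.839 -0.   ] tilt 0.02
[0.07421376 0.18164554 0.05790127]
```

```bash
python3 -m inch '[0,0,0,0,0,-0.001,1, 0,0,0,0,0,0,1, 0,0,0,0,0,0,1]'
python3 -m inch '[0,0,-0.0582,0,0,0,1, 0,0,-0.0582,0,0,0,1, 0,0,-0.0582,0,0,0,1, 0,0,-0.0582,0,0,0,1, 0,0,-0.0582,0,0,0,1, 0,0,-0.0582,0,0,0,1, 0,0,-0.0582,0,0,0,1, 0,0,-0.0582,0,0,0,1, 0,0,0,0,0,0,1, 0,0,0,0,0,0,1]'
python3 -m inch '[0,0,0,0,0,-0.003,1, 0,0,0,0,0,0,1, 0,0,0,0,0,0,1]'
```

```text
time: 29.77
tool_pos: [435.6, 198.8, 180.7]
tcp_rot: [-3.141, 0.001, 0.576]
contact_force: [0.6, -0.5, -3.0]
grip_width: 40.0
finger_force: 29.9
time: 30.6
tool_pos: [435.4, 198.9, 180.7]
tcp_rot: [-3.141, 0.0, 1.272]
contact_force: [-0.8, -0.1, -2.6]
grip_width: 39.8
finger_force: 29.9
time: 30.85
tool_pos: [435.9, 199.0, 183.6]
tcp_rot: [3.141, -0.0, 1.273]
contact_force: [-0.2, 0.6, -2.9]
grip_width: 40.0
finger_force: 29.9
```

```bash
python3 -m inch '[0,0,0,0,0,-0.012,1, 0,0,0,0,0,-0.02,1, 0,0,0,0,0,-0.03,1, 0,0,0,0,0,-0.04,1, 0,0,0,0,0,-0.03,1, 0,0,-0.066,0,0,0,1, 0,0,-0.066,0,0,0,1, 0,0,-0.066,0,0,0,1, 0,0,0,0,0,0,1, 0,0,0,0,0,0,1]'
python3 -m inch '[0,0,0,-0.0479,0.0069,0,1, 0,0,0,-0.0479,0.0069,0,1, 0,0,0,-0.0479,0.0069,0,1, 0,0,0,-0.0479,0.0069,0,1, 0,0,0,-0.0479,0.0069,0,1, 0,0,0,-0.0479,0.0069,0,1, 0,0,0,-0.0479,0.0069,0,1, 0,0,0,-0.0479,0.0069,0,1, 0,0,0,-0.0479,0.0069,0,1, 0,0,0,-0.0479,0.0069,0,1]'
python3 -m inch '[0,0,0,-0.0479,0.0069,0,1, 0,0,0,-0.0479,0.0069,0,1, 0,0,0,-0.0479,0.0069,0,1, 0,0,0,0,0,0.02,1, 0,0,0,0,0,0.04,1, 0,0,0,0,0,0,1, 0,0,0,0,0,0,1, 0,0,0,0,0,0,1]'
python3 - <<'E'
from h import *
go(507.3,-299,82,0)
t=capture('top');s=capture('side');save('c9',np.vstack([crop(t['image'],325,425,165,240,4),crop(s['image'],215,315,235,310,4)]))
E
```

```text
time: 31.68
tool_pos: [435.8, 199.0, 289.5]
tcp_rot: [3.141, -0.0, 1.568]
contact_force: [0.4, 0.7, -2.9]
grip_width: 40.0
finger_force: 29.9
time: 32.52
tool_pos: [491.0, -186.2, 289.2]
tcp_rot: [3.141, -0.0, 1.567]
contact_force: [0.4, -0.1, -2.7]
grip_width: 39.8
finger_force: 30.0
time: 33.18
tool_pos: [508.3, -299.1, 242.4]
tcp_rot: [3.14, 0.001, 1.57]
contact_force: [-0.7, -0.3, -2.3]
grip_width: 40.0
finger_force: 30.0
shift [ 0.0003 -0.0014  0.2005] rows>=4 | closing line now -0.0 turn world 0.0 az -0.0002 rows>=1 j6 -0.66
 toolx [ 0.     1.    -0.001] tooly [ 1.    -0.     0.001] tilt 0.08
```

View pics/c9.png

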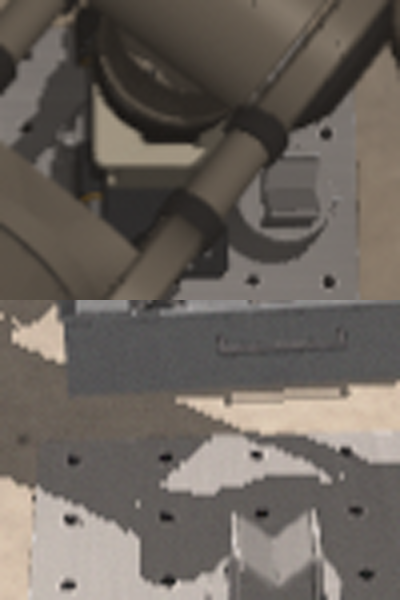

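```bash
python3 -m inch '[0,0,0,0,-0.0013,0.035,1, 0,0,0,0,0,0.045,1, 0,0,0,0,0,0.045,1, 0,0,0,0,0,0.04,1, 0,0,0,0,0,0.02,1, 0,0,0,0,0,0.01,1, 0,0,0,0,0,0.004,1, 0,0,0,0,0,0,1, 0,0,0,0,0,0,1, 0,0,0,0,0,0,1]'
python3 -c "
from h import *
go(507.3,-299,80,0)"
```

```text
time: 34.12
tool_pos: [507.7, -299.8, 83.7]
tcp_rot: [3.139, 0.002, 1.571]
contact_force: [-0.8, -0.4, -3.9]
grip_width: 40.1
finger_force: 30.0
shift [ 0.001  -0.0005  0.0046] rows>=1 | closing line now 0.0 turn world -0.0 az 0.0004 rows>=1 j6 -0.66
 toolx [-0.001  1.    -0.002] tooly [1.    0.001 0.003] tilt 0.2
```

```bash
python3 -m inch '[0,0,0,0,-0.0005,0.002,1, 0,0,0,0,0,0,1, 0,0,0,0,0,0,1]'; python3 -m inch '[0,0,0,0,0,0.001,1, 0,0,0,0,0,0,1, 0,0,0,0,0,0,1]'; python3 -m inch '[0,0,0,0,0,0.001,1, 0,0,0,0,0,0,1, 0,0,0,0,0,0,1]'
```

```text
time: 34.37
tool_pos: [506.4, -299.2, 80.6]
tcp_rot: [3.141, 0.0, 1.571]
contact_force: [-0.7, -0.3, -2.8]
grip_width: 39.8
finger_force: 30.0
time: 34.62
tool_pos: [506.4, -299.2, 79.4]
tcp_rot: [3.141, 0.0, 1.571]
contact_force: [-0.6, -0.2, -1.7]
grip_width: 39.8
finger_force: 30.0
time: 34.87
tool_pos: [506.5, -299.2, 79.2]
tcp_rot: [3.141, 0.0, 1.571]
contact_force: [-0.5, 2.0, 4.8]
grip_width: 39.7
finger_force: 30.0
```

```bash
python3 -m inch '[0,0,0,0,0,0,0.08, 0,0,0,0,0,0,0.08, 0,0,0,0,0,0,-0.6, 0,0,0,0,0,0,-0.6, 0,0,0,0,0,0,-0.6, 0,0,0,0,0,0,-0.6, 0,0,0,0,0,0,-0.6, 0,0,0,0,0,-0.03,-0.6, 0,0,0,0,0,-0.045,-0.6, 0,0,0,0,0,-0.045,-0.6]'
python3 -m inch '[0,0,0,0,0,-0.03,-0.087, 0,0,0,0,0,0,-0.087, 0,0,0,0,0,0,-0.087, 0,0,0,0,0,0,-0.087]'
python3 - <<'E'
from h import *
t=capture('top');s=capture('side')
save('c10',np.vstack([crop(t["image"],190,430,150,265,3.3)[:300],crop(s["image"],190,430,170,265,3.3)[:300]]))
go(455,-49,200,2.8)
E
```

```text
time: 35.7
tool_pos: [505.6, -298.6, 174.7]
tcp_rot: [-3.139, -0.002, 1.571]
contact_force: [1.4, -0.8, 0.1]
grip_width: 73.6
finger_force: 0.0
time: 36.03
tool_pos: [505.8, -298.8, 197.6]
tcp_rot: [-3.14, -0.001, 1.571]
contact_force: [0.2, 0.8, -0.4]
grip_width: 52.4
finger_force: 0.0
shift [ 0.3121 -0.0632 -0.0031] rows>=7 | closing line now 0.0 turn world 2.8 az -0.0323 rows>=1 j6 -0.66
 toolx [-0.     1.     0.002] tooly [ 1.     0.    -0.002] tilt 0.18
```

View pics/c10.png

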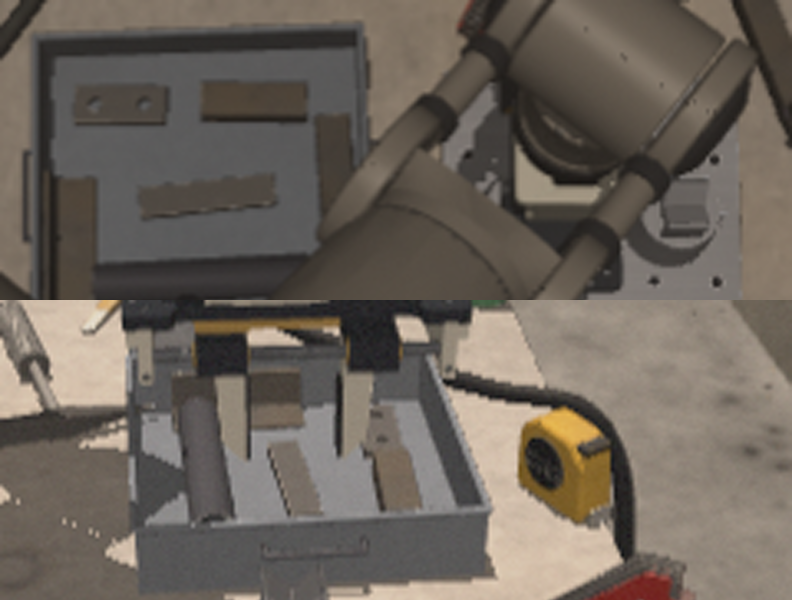

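```bash
python3 -m inch '[0,0,0,0.039,-0.0079,0,-0.087, 0,0,0,0.039,-0.0079,0,-0.087, 0,0,0,0.039,-0.0079,0,-0.087, 0,0,0,0.039,-0.0079,0,-0.087, 0,0,0,0.039,-0.0079,0,-0.087, 0,0,0,0.039,-0.0079,0,-0.087, 0,0,0,0.039,-0.0079,0,-0.087, 0,0,0,0.039,-0.0079,0,-0.087, 0,0,-0.0323,0,0,0.05,-0.087, 0,0,0,0,0,0.05,-0.087]'
python3 -m inch '[0,0,0,0,0,0.03,-0.087, 0,0,0,0,0,0,-0.087, 0,0,0,0,0,0,-0.087, 0,0,0,0,0,0,-0.087]'
python3 - <<'E'
from h import *
s=capture('side')
S=lambda x,y:(x/3.3+190-.3,y/3.3+170-.3)
print(onz(s,S(211,519-300),4),onz(s,S(205,460-300),36))
go(455,-49,18,2.8)
E
```

```text
time: 36.97
tool_pos: [456.4, -48.1, 118.7]
tcp_rot: [3.137, 0.001, 1.625]
contact_force: [0.7, -0.8, -1.5]
grip_width: 49.8
finger_force: 0.0
time: 37.3
tool_pos: [456.3, -49.8, 95.4]
tcp_rot: [3.141, 0.0, 1.619]
contact_force: [-0.3, 0.5, 1.4]
grip_width: 50.1
finger_force: 0.0
[459.42264223 -94.69558002   4.        ] [456.2224165 -60.8625901  36.       ]
shift [ 0.0014 -0.0023  0.0973] rows>=2 | closing line now 2.8 turn world 0.0 az -0.0002 rows>=1 j6 -0.32
 toolx [-0.049  0.999 -0.001] tooly [0.999 0.049 0.002] tilt 0.14
```

```bash
python3 -m inch '[0,0,0,0.001,-0.0012,0.03,-0.087, 0,0,0,0,0,0.035,-0.087, 0,0,0,0,0,0.02,-0.087, 0,0,0,0,0,0.011,-0.087, 0,0,0,0,0,0,-0.087, 0,0,0,0,0,0,-0.087]'
python3 -m inch '[0,0,0,0,0,0,1, 0,0,0,0,0,0,1, 0,0,0,0,0,0,1, 0,0,0,0,0,0,1, 0,0,0,0,0,0,1, 0,0,0,0,0,0,1]'
python3 -c "
from h import *
go(455,-49,18,2.8)"
```

```text
time: 37.85
tool_pos: [455.4, -49.1, 18.7]
tcp_rot: [3.14, 0.0, 1.62]
contact_force: [0.6, 0.4, 0.8]
grip_width: 49.6
finger_force: 0.0
time: 38.35
tool_pos: [455.1, -48.9, 18.6]
tcp_rot: [3.14, 0.0, 1.62]
contact_force: [-1.8, -0.2, 6.3]
grip_width: 33.5
finger_force: 30.0
shift [-0.0001 -0.0001  0.0008] rows>=1 | closing line now 2.8 turn world -0.0 az 0.0001 rows>=1 j6 -0.32
 toolx [-0.049  0.999 -0.   ] tooly [0.999 0.049 0.001] tilt 0.08
```

```bash
python3 -m inch '[0,0,0,0,0,-0.01,1, 0,0,0,0,0,-0.02,1, 0,0,0,0,0,-0.03,1, 0,0,0,0,0,-0.045,1, 0,0,0,0,0,-0.05,1, 0,0,0,0,0,-0.03,1, 0,0,0,0,0,-0.015,1, 0,0,0.0323,0,0,0,1, 0,0,0,0,0,0,1, 0,0,0,0,0,0,1]'
python3 - <<'E'
from h import *
print(get_obs()['moment'],get_obs()['grip_width'])
go(507,-359,178,0)
t=capture('top');s=capture('side')
save('c11',np.vstack([crop(t["image"],190,430,165,255,3.3)[:297],crop(s["image"],190,430,170,260,3.3)[:297]]))
E
```

```text
time: 39.18
tool_pos: [454.0, -48.6, 177.6]
tcp_rot: [-3.141, -0.0, 1.572]
contact_force: [0.3, -0.1, -4.1]
grip_width: 33.1
finger_force: 30.0
[-0.09601721  0.06290989  0.01097287] 33.10522191613522
shift [-0.3882  0.0657 -0.0007] rows>=8 | closing line now 0.1 turn world -0.1 az 0.0011 rows>=1 j6 -0.28
 toolx [-0.002  1.     0.   ] tooly [ 1.     0.002 -0.001] tilt 0.06
```

View pics/c11.png

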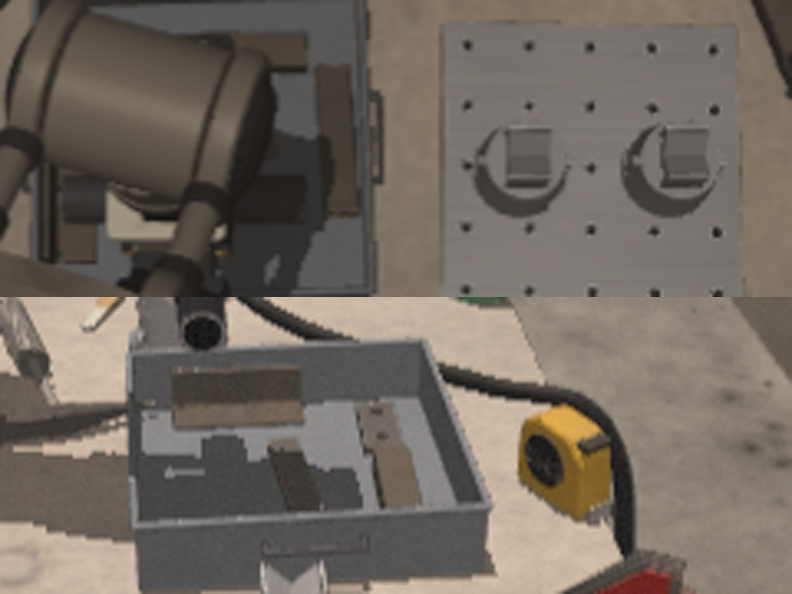

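```bash
python3 - <<'E'
from h import *
t=capture('top')
T=lambda x,y:(x/3.3+190-.3,y/3.3+165-.3)
for n,c in(("s3",[(505,126),(552,126),(505,187),(552,187)]),("s4",[(664,126),(711,126),(662,187),(709,187)])):
    h=np.array([onz(t,T(*p),94) for p in c]);print(n,h.mean(0).round(1),(h.max(0)-h.min(0)).round(1))
print([onz(t,T(*p),179).round(1).tolist() for p in((62,197),(305,197))])
E
```

```text
s3 [ 502.9 -299.2   94. ] [47.2 36.1  0. ]
s4 [ 503.9 -418.8   94. ] [47.2 38.5  0. ]
[[455.0, 39.6, 179.0], [456.6, -132.0, 179.0]]
```

```bash
python3 -m inch '[0,0,0,-0.0433,0.0073,0,1, 0,0,0,-0.0433,0.0073,0,1, 0,0,0,-0.0433,0.0073,0,1, 0,0,0,-0.0433,0.0073,0,1, 0,0,0,-0.0433,0.0073,0,1, 0,0,0,-0.0433,0.0073,0,1, 0,0,0,-0.0433,0.0073,0,1, 0,0,0,-0.0433,0.0073,0,1, 0,0,0,-0.0433,0.0073,0,1, 0,0,0,0,0,0,1]'
python3 -m inch '[0,0,0,0,0,0.02,1, 0,0,0,0,0,0.03,1, 0,0,0,0,0,0,1, 0,0,0,0,0,0,1, 0,0,0,0,0,0,1]'
python3 - <<'E'
from h import *
go(507,-361,103,0)
E
```

```text
time: 40.17
tool_pos: [507.1, -366.9, 176.1]
tcp_rot: [-3.142, 0.003, 1.568]
contact_force: [-0.4, 1.7, -4.1]
grip_width: 33.4
finger_force: 30.0
time: 40.58
tool_pos: [507.6, -360.5, 138.3]
tcp_rot: [3.141, 0.0, 1.572]
contact_force: [0.3, -0.4, -3.9]
grip_width: 33.0
finger_force: 30.0
shift [-0.0006 -0.0008  0.0441] rows>=1 | closing line now 0.1 turn world -0.1 az 0.0006 rows>=1 j6 -0.74
 toolx [-0.001  1.    -0.   ] tooly [1.    0.001 0.   ] tilt 0.01
```

```bash
python3 -m inch '[0,0,0,0,-0.0006,0.02,1, 0,0,0,0,0,0.015,1, 0,0,0,0,0,0.006,1, 0,0,0,0,0,0,1, 0,0,0,0,0,0,1]'
python3 -m inch '[0,0,0,0,0,0.002,1, 0,0,0,0,0,0,1, 0,0,0,0,0,0,1]'
python3 -m inch '[0,0,0,0,0,0.0015,1, 0,0,0,0,0,0,1, 0,0,0,0,0,0,1]'
python3 -m inch '[0,0,0,0,0,0.001,1, 0,0,0,0,0,0,1, 0,0,0,0,0,0,1]'
```

```text
time: 41.0
tool_pos: [507.4, -360.8, 106.1]
tcp_rot: [3.14, 0.001, 1.572]
contact_force: [0.7, 0.3, -4.5]
grip_width: 33.7
finger_force: 30.0
time: 41.25
tool_pos: [507.1, -360.7, 104.0]
tcp_rot: [3.141, 0.001, 1.571]
contact_force: [0.1, 0.1, -4.7]
grip_width: 33.5
finger_force: 30.0
time: 41.5
tool_pos: [506.9, -360.5, 102.2]
tcp_rot: [3.142, -0.0, 1.571]
contact_force: [0.0, 0.3, -4.6]
grip_width: 33.5
finger_force: 30.0
time: 41.75
tool_pos: [506.8, -360.5, 101.3]
tcp_rot: [-3.142, -0.0, 1.571]
contact_force: [0.1, 0.5, -6.0]
grip_width: 33.3
finger_force: 30.0
```

```bash

python3 -m inch '[0,0,0,0,0,0.001,1, 0,0,0,0,0,0,1, 0,0,0,0,0,0,1]'
python3 -m inch '[0,0,0,0,0,0.001,1, 0,0,0,0,0,0,1, 0,0,0,0,0,0,1]'
```

```text
time: 42.0
tool_pos: [506.8, -360.5, 100.5]
tcp_rot: [-3.142, -0.0, 1.571]
contact_force: [-0.6, 1.4, -3.5]
grip_width: 32.9
finger_force: 30.0
time: 42.25
tool_pos: [506.9, -360.6, 99.9]
tcp_rot: [3.141, 0.0, 1.571]
contact_force: [0.5, 0.3, -3.6]
grip_width: 33.1
finger_force: 30.0
```

```bash

python3 -m inch '[0,0,0,0,0,0.001,1, 0,0,0,0,0,0,1, 0,0,0,0,0,0,1]'
python3 -m inch '[0,0,0,0,0,0.0006,1, 0,0,0,0,0,0,1, 0,0,0,0,0,0,1]'
```

```text
time: 42.5
tool_pos: [507.1, -360.7, 99.8]
tcp_rot: [3.141, 0.001, 1.571]
contact_force: [-1.2, 0.7, 3.8]
grip_width: 33.2
finger_force: 30.0
time: 42.75
tool_pos: [507.2, -360.7, 99.7]
tcp_rot: [3.14, 0.001, 1.571]
contact_force: [-1.5, 2.7, 7.5]
grip_width: 32.9
finger_force: 30.0
```

```bash

python3 -m inch '[0,0,0,0,0,0,0.22, 0,0,0,0,0,0,0.22, 0,0,0,0,0,0,0.1, 0,0,0,0,0,0,-0.3, 0,0,0,0,0,0,-0.3, 0,0,0,0,0,0,-0.3, 0,0,0,0,0,0,-0.3, 0,0,0,0,0,0,-0.3, 0,0,0,0,0,-0.02,-0.3, 0,0,0,0,0,-0.03,-0.3]'
python3 -m inch '[0,0,0,0,0,-0.05,-0.3, 0,0,0,0,0,-0.05,-0.3, 0,0,0,0,0,-0.05,-0.3, 0,0,0,0.045,-0.01,0,-0.3, 0,0,0,0.045,-0.01,0,-0.3, 0,0,0,0.045,-0.01,0,-0.3, 0,0,0,0.045,-0.01,0,-0.3, 0,0,0,0.045,-0.01,0,-0.3, 0,0,0,0.045,-0.01,0,-0.3, 0,0,0,0.045,-0.01,0,-0.3]'
python3 - <<'E'
from h import *
t=capture('top');s=capture('side')
save('c12',np.hstack([crop(t["image"],320,420,165,265,3.9),crop(s["image"],205,305+0,255,355,3.9)]))
E
```

```text
time: 43.58
tool_pos: [505.6, -359.5, 136.4]
tcp_rot: [-3.137, -0.004, 1.571]
contact_force: [0.2, -0.6, 0.1]
grip_width: 59.7
finger_force: 0.0
time: 44.42
tool_pos: [450.0, -107.0, 258.6]
tcp_rot: [3.141, 0.0, 1.571]
contact_force: [-0.0, 0.2, 0.5]
grip_width: 59.7
finger_force: 0.0
```

View pics/c12.png

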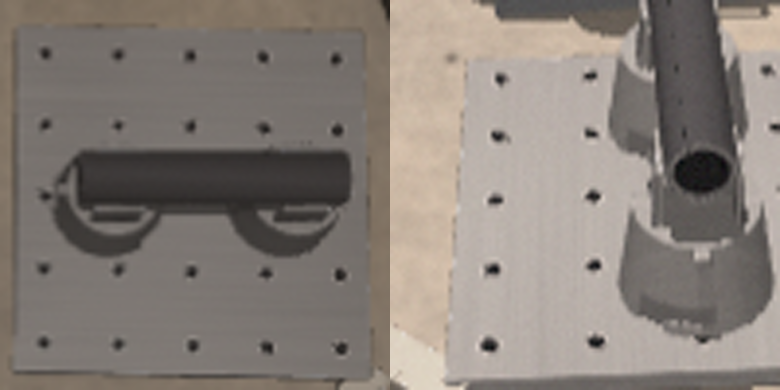

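```bash
python3 -m inch '[0,0,0,0,0,0,-0.3, 0,0,0,0,0,0,-0.3, 0,0,0,0,0,0,-0.3, 0,0,0,0,0,0,-0.3]'; python3 - <<'E'
from h import *
from plant import close_job
t=capture('top')
T=lambda x,y:(x/3.9+320-.4,y/3.9+165-.4)
a,b=[onz(t,T(*p),105) for p in((78,178),(350,178))];print(a,b)
if abs((a+b)[1]/2+359)<7: print(close_job())
E
```

```text
time: 44.85
tool_pos: [451.0, -109.7, 258.3]
tcp_rot: [-3.141, -0.0, 1.57]
contact_force: [-0.2, 0.6, -0.2]
grip_width: 59.6
finger_force: 0.0
[ 505.24425986 -272.62030081  105.        ] [ 506.70045874 -445.53032885  105.        ]
the job is handed in; nothing more can be done
None
```

I handed the job in at about 45 s of the 210 s: the offcut and flat bar are in the crate, and the only pipe present lies centred in the vees of two stands on the plate, with the other two stands still on the stack.

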